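# Work the corner-wedge press and take out its cassette

## Task

Press the hand lever of the corner-wedge press down to its stop and let it spring back up, so that no wedge is left under the ram. Then squeeze the two spring catches on opposite sides of the upright wedge cassette together, draw the cassette straight up out of its well, and finish while holding it still and upright by the squeezed catches, above the well with its foot about 10 cm clear of the well's rim; do not put it down or let go. Leave the loose things on the bench alone.

Things in the scene. Friction and masses are not known exactly. Their poses are not given: they have to be found in the camera images.
- press: Grey bench press for corner wedges of picture frames, screwed to the bench (cannot move). Base plate 160 x 250 x 12 mm; origin at the centre of its underside; front is -x, z up. At its +y end: lever column (top 112 mm above the bench, x = +60 mm), ram and a low right-angled fence (22 mm high). At its -y end, centre x = -30, y = -75 mm: the open well that holds the cassette.
- well_rim (a point): Centre of the mouth of the cassette well, 55 mm above the bench. The well measures 66 x 58 mm outside (x, y); its axes are those of the press.
- lever_bar (a point): Centre of the lever's grip: a black round bar 18 mm thick and 80 mm long, lying along the press's y axis at the end of two 120 mm long arms. At rest its centre is 145 mm above the bench, at the stop 57 mm. Push it down on its top.
- lever_hinge (a point): The lever's pivot: a level axis along the press's y axis, 98 mm above the bench, 120 mm from the bar's centre.
- lever (a joint): Angle of the hand lever, rad: 0 at rest (arms 0.4 rad above level, pointing to the press's -x), growing as the bar is pushed down, to the stop at 0.75. A spring returns it to 0: about 3 N at the bar to start it moving, 8 N at the stop.
- cassette_grip (a point): The wedge cassette, an upright black block 36 x 44 x 101 mm (x, y, z), 0.19 kg, sitting in the well with its foot 14 mm above the bench. This point is on its centre line, half-way up the two catch pads, 76 mm above its foot (90 mm above the bench when seated). x points from one catch to the other, along the press's x when seated; z is up.
- cassette_foot (a point): Centre of the cassette's underside, 14 mm above the bench when seated.
- catch_near (a joint): Travel of the catch on the cassette's -x side, m: 0 sprung out, 0.005 fully in. Its ribbed grey pad is 20 mm wide (y), 54 to 94 mm above the foot, all above the well's rim; it stands 26 mm out from the centre line at rest, 21 mm when in, always proud of the black body (18 mm). 2 N starts it moving, 5 N takes it fully in.
- catch_far (a joint): The same for the catch on the +x side. Over both pads: 52 mm at rest, 42 mm with both fully in. A tooth at the foot of each catch hooks 3 mm under a lip of the well, so the cassette comes out only while both catches are pressed in by more than about 3 mm. Friction on the pads carries it.
- offcut: Loose small timber offcut 45 x 70 x 22 mm lying on the bench, to be left alone; origin at the centre of its underside.
- oil: Loose small brown oil bottle, 33 mm wide, 102 mm high, to be left alone; origin at the centre of its underside.
- sander: Loose cork sanding block 57 x 87 x 29 mm, to be left alone; origin at the centre of its underside.
Mind the look-alikes: they are no part of the job. Of the things shaped like the part that bears cassette_grip, the black one is meant.

How it is judged:
By the outcome, as a careful person would: the job done as asked, in the order asked, and still so for the second after the job is handed in, while the arm keeps its last pose, push and grip.
It also fails if it takes over 54 s, if anything falls off the work surface, if the arm or the gripper's body presses on something with over 40 N, if the wrist force passes 120 N, or if a joint passes its speed limit or range.

## Robot

A 6-joint arm with a two-finger parallel gripper is mounted at the origin on a cart in front of the work surface, level with it; the furniture and walls round the work are solid. World frame = base frame: x ahead of the robot, y to its left, z up, the work surface at z = 0. Lengths are in m, angles in rad, forces in N, time in s.
With the tool pointing down it reaches from about 0.375 to 0.975 m from the base axis. Payload 3.8 kg.
Tool frame: the origin (TCP) lies midway between the tips of the shut fingers; the grasp point (between the pads) lies 19 mm behind it; z points along the fingers, y is the direction in which the jaws open and shut (so a half turn about z gives the same grasp; the last joint's range is limited). The gripper opens to 85 mm and grips with 20 to 120 N. Pads are 22 mm wide; open, the fingers measure 114 mm over their backs; the gripper's body (76 mm by 85 mm) begins 54 mm behind the grasp point. The pads swing forward as they close: fully open they stand 13 mm farther back than shut.
Start: joints at [1.099, 0.264, 1.604, -0, 1.274, -0.037], TCP at [0.284, 0.612, 0.231] pointing down, gripper open.
Joint ranges: [-2.63, 2.63], [-0.94, 2.18], [0.31, 2.57], [-1.31, 4.45], [0, 2.66], [-2.55, 2.55]. Speed limits (rad/s): [2.57, 2.57, 3.14, 3.14, 3.14, 3.14].

## Interface

Orientations are given as a rotation vector (axis times angle).
In Python, from workcell import bot gives the robot as it stands.
- The arm moves only by the tool arm_command, never from a script. Its argument "targets" is text: rows parted by semicolons, each of 7 numbers parted by spaces: the shift along the tool's x, y, z in mm, then the turn, a rotation vector about the tool's x, y, z in degrees, then the opening, from 0 (shut) to 1 (fully open). A call has 1 to 10 rows; each row is the pose to reach, as a shift and turn from the pose commanded when the call began, along the tool's axes at that moment; what a row does not reach only later rows make up. A row lasts 1/12 s, in which the tool goes at most 41.7 mm and 7.16 degrees, less where a joint would pass 70% of its speed; a pose out of reach is approached as far as the arm can. A call with a gripper value outside its range is refused whole. The fingers move at their own pace and stop on an object; "newtons" is the grip in N (left out, the last holds). Time passes only in rows, so rows that repeat a pose let the fingers close. It gives the time, the measured TCP pose, the force and the opening at its end, in the units of the state.
- bot.read_state(): the state, without advancing time (a new reading comes with each control period).
- bot.read_camera(name): name is "scene" or "side" or "wrist"; returns (picture, depth): 480x640x3 uint8, blue, green, red; 480x640 float32, m along the optical axis (not along the pixel's ray), 0 where there is no reading.
- bot.camera_params(name): a dict with "fov_y" (degrees; the focal length in pixels is half the picture's height over the tangent of half this angle, whatever the lens; pixels are square), "cx", "cy" (the principal point, pixels), "k1" (the pictures are not rectified: a ray, as slopes to the right and down, at radius r is drawn at 1 + k1 r^2 times it, then the intrinsics apply), "xyz" and "rotation" of the camera in the world; the wrist camera has in their place "T_tool_cam" (4x4, takes a point from camera to tool coordinates, whose origin is the TCP and whose axes are the flange's). Camera axes: x right, y up, looking along -z (the intrinsics and any distortion apply to the point x, -y, -z); pixel columns grow to the right and rows downward; lengths in m; the calibration is good to about 2 mm. A picture is of the moment at which its call begins: read the wrist's pose just before it. camera_params takes no time and is no camera call.
- bot.finish_job(): hands the job in, once; it reports no verdict.
The state is a dict: "time": time; "q": joint angles; "joint_vel": joint speeds; "joint_torque": joint torques, N m; "tool_pos": TCP position; "tcp_rot": TCP orientation; "wrist_force": force on the tool from outside, world axes, zero at the start; "torque": the same for the moment, N m; "width": opening from 0.0 (shut) to 1.0 (fully open).
Only numpy, scipy, OpenCV 4.12 (cv2) and the standard library are available. Lean on these libraries where they do the work, as an engineer would, in place of code of your own. Each camera call takes 0.05 s, during which the arm holds its last target.

## Working session

There is one attempt and no reset: what is moved stays moved. The work goes in short steps, Python scripts to look and compute and a tool call to move; the robot and the scene stay as the last step left them, time stands still between calls to the robot, and variables do not carry over. Pictures are saved under pics/ and viewed, and the job is handed in when it is done.

Besides the shell and the picture viewer there is one more tool, called in YAML: its name, and indented under it one key for each argument. arm_command: Moves the arm, as the interface text tells. Its arguments: {"type":"object","properties":{"targets":{"type":"string"},"newtons":{"type":"number"}},"required":["targets"]}

```bash
ls; mkdir -p pics
python3 - <<'E'
from workcell import bot
import cv2
s=bot.read_state();print(s)
for n in ["scene","side","wrist"]:
    p=bot.camera_params(n);print(n,p)
    im,d=bot.read_camera(n);cv2.imwrite(f"pics/{n}0.png",im)
    import numpy as np;np.save(f"pics/{n}0.npy",d)
E
```

```text
pics
{'time': 0.0, 'q': array([ 1.09910946e+00,  2.64781655e-01,  1.60541420e+00,  1.01132258e-05,
        1.27371050e+00, -3.68885159e-02]), 'joint_vel': array([-2.58764055e-04, -3.15538569e-04,  8.44385080e-05, -6.35833813e-04,
        1.75899736e-04,  3.37746685e-04]), 'joint_torque': array([ 1.21938028e-04, -5.15097535e+01, -3.67318797e+01, -1.39286576e-04,
        1.25929451e-02,  1.38718255e-05]), 'tool_pos': array([0.28397651, 0.61152481, 0.22992113]), 'tcp_rot': array([-0.67748905, -3.0670646 ,  0.003513  ]), 'wrist_force': array([ 0.4721808 , -0.06296237,  0.26661475]), 'torque': array([-0.01246341, -0.02047001, -0.02755283]), 'width': 1.0031224802687473}
scene {'fov_y': 53.553582721325384, 'cx': 321.5533390366228, 'cy': 246.33606150362024, 'k1': -0.06552848451595118, 'xyz': array([ 0.16420876, -0.80923602,  0.71458197]), 'rotation': array([ 0.83018953, -0.27074246, -0.57884779])}
side {'fov_y': 42.083641963666324, 'cx': 324.0952499415892, 'cy': 233.41441878770448, 'k1': -0.08709483824614295, 'xyz': array([ 0.28047772, -1.13301501,  0.75314913]), 'rotation': array([ 0.96384316, -0.15347522, -0.26948178])}
wrist {'fov_y': 69.24859533490923, 'cx': 322.76019410623513, 'cy': 240.0033496315532, 'k1': -0.06467369349824477, 'T_tool_cam': array([[ 3.96221292e-05,  9.60687888e-01,  2.77630654e-01,
         7.07123346e-02],
       [ 9.99999977e-01, -9.68146227e-05,  1.92293274e-04,
        -6.81305991e-04],
       [ 2.11612526e-04,  2.77630640e-01, -9.60687870e-01,
        -1.42653068e-01],
       [ 0.00000000e+00,  0.00000000e+00,  0.00000000e+00,
         1.00000000e+00]])}
```

View pics/scene0.png

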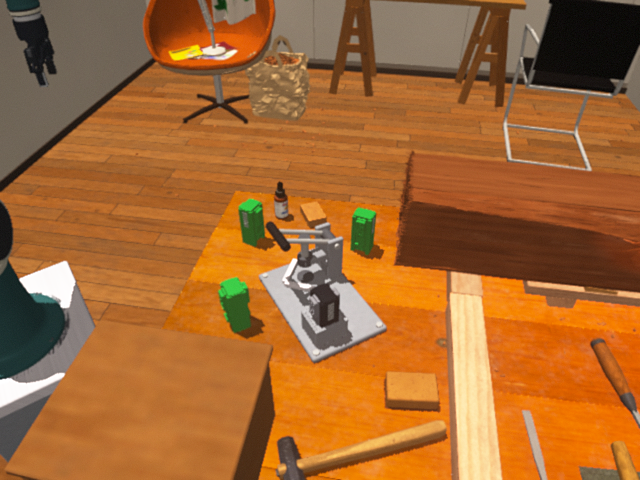

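View pics/side0.png

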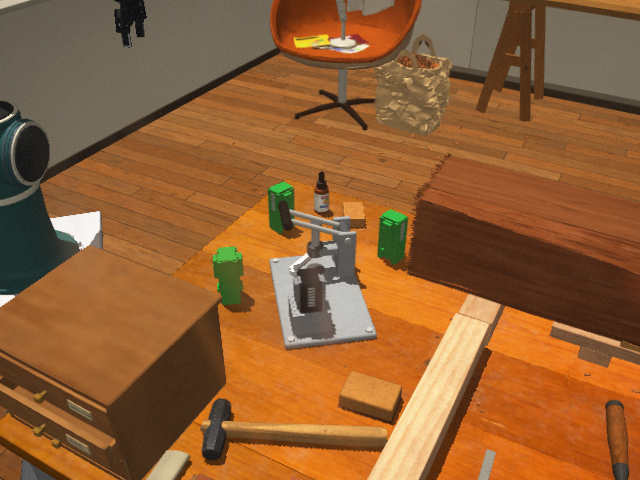

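View pics/wrist0.png

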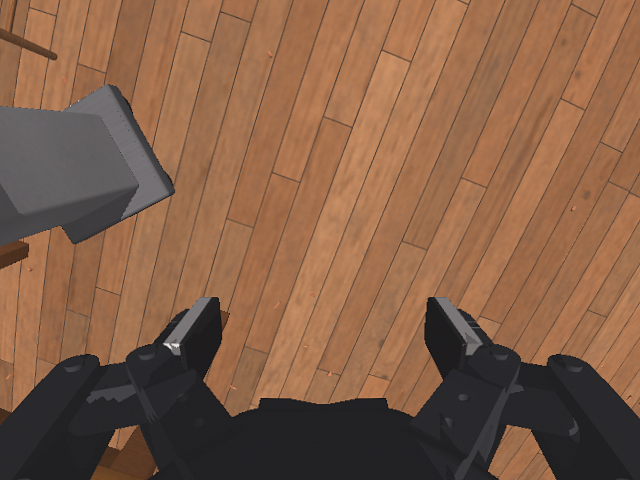

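```bash
cat > h.py <<'E'
import numpy as np, cv2
from scipy.spatial.transform import Rotation as R
from workcell import bot
def cam(n,state=None):
    p=bot.camera_params(n); f=240/np.tan(np.radians(p["fov_y"])/2)
    if n=="wrist":
        T=np.eye(4);T[:3,:3]=R.from_rotvec(state["tcp_rot"]).as_matrix();T[:3,3]=state["tool_pos"];T=T@p["T_tool_cam"]
        Rm,t=T[:3,:3],T[:3,3]
    else: Rm,t=R.from_rotvec(p["rotation"]).as_matrix(),np.array(p["xyz"])
    return dict(f=f,cx=p["cx"],cy=p["cy"],k1=p["k1"],R=Rm,t=t)
def slopes(c,uv):
    uv=np.atleast_2d(uv).astype(float); d=(uv-[c["cx"],c["cy"]])/c["f"]; s=d.copy()
    for _ in range(20): s=d/(1+c["k1"]*(s**2).sum(1,keepdims=True))
    return s
def rays(c,uv):
    s=slopes(c,uv); return np.c_[s[:,0],-s[:,1],-np.ones(len(s))]@c["R"].T
def onz(c,uv,z):
    r=rays(c,uv); return c["t"]+r*((z-c["t"][2])/r[:,2])[:,None]
def depthpts(c,uv,d): return c["t"]+rays(c,uv)*np.atleast_1d(d)[:,None]
def proj(c,P):
    q=(np.atleast_2d(P)-c["t"])@c["R"]; s=np.c_[q[:,0],-q[:,1]]/-q[:,2:]
    s=s*(1+c["k1"]*(s**2).sum(1,keepdims=True)); return s*c["f"]+[c["cx"],c["cy"]]
def tri(cs,uvs):
    A=np.zeros((3,3));b=np.zeros(3);L=[]
    for c,uv in zip(cs,uvs):
        r=rays(c,uv)[0];r/=np.linalg.norm(r);M=np.eye(3)-np.outer(r,r);A+=M;b+=M@c["t"];L.append((c["t"],M))
    X=np.linalg.solve(A,b); return X,[np.linalg.norm(M@(X-t)) for t,M in L]
E
python3 - <<'E'
import cv2
a=cv2.imread("pics/scene0.png")[180:380,210:410];b=cv2.imread("pics/side0.png")[180:360,200:420]
cv2.imwrite("pics/cs.png",cv2.resize(a,None,fx=3,fy=3,interpolation=cv2.INTER_CUBIC));cv2.imwrite("pics/cd.png",cv2.resize(b,None,fx=3,fy=3,interpolation=cv2.INTER_CUBIC))
E
```

```text
(no output)
```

View pics/cs.png

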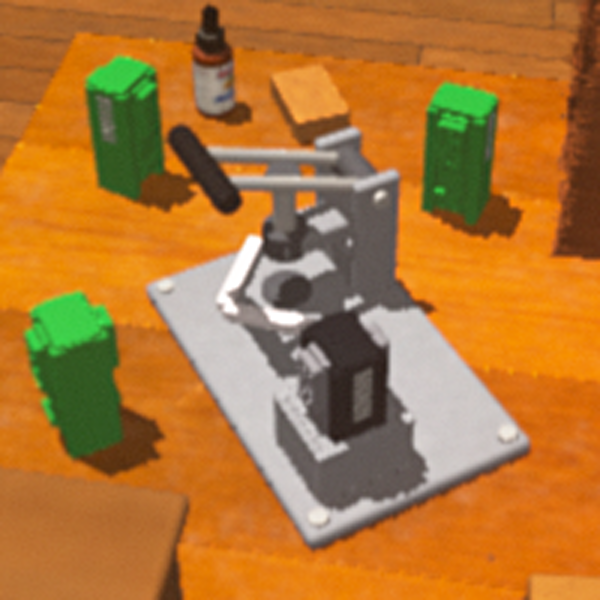

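View pics/cd.png

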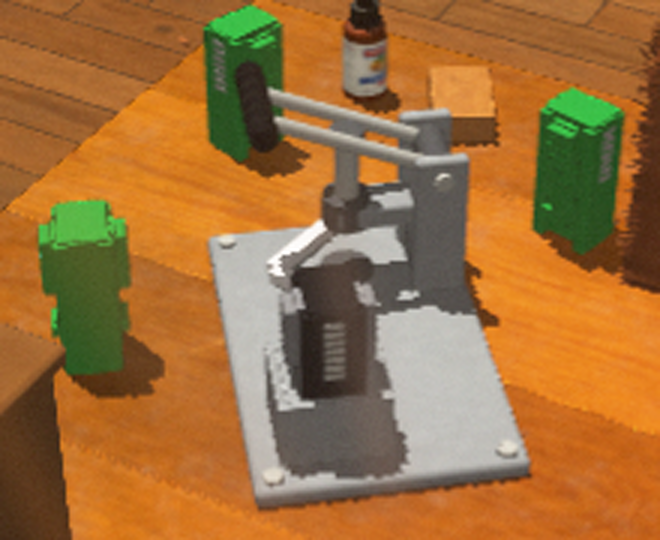

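Run:
```python
from h import *
cs,cd=cam("scene"),cam("side")
S=lambda u,v:(210+(u+.5)/3-.5,180+(v+.5)/3-.5)
D=lambda u,v:(200+(u+.5)/3-.5,180+(v+.5)/3-.5)
np.set_printoptions(precision=4,suppress=True)
sc={"A(front,+y)":((165,286),(226,242)),"B(front,-y)":((318,516),(273,475)),"C(back,-y)":((508,433),(507,449))}
P={}
for k,(a,b) in sc.items():
    X,e=tri([cs,cd],[S(*a),D(*b)])
    p1=onz(cs,S(*a),.014)[0];p2=onz(cd,D(*b),.014)[0]
    print(k,"tri",X,e,"scene",p1,"side",p2);P[k[0]]=(p1+p2)/2
c=(P["A"]+P["C"])/2
print("centre",c,"len AB",np.linalg.norm(P["A"]-P["B"]),"BC",np.linalg.norm(P["C"]-P["B"]))
y=P["A"]-P["B"];x=P["C"]-P["B"]
print("yaw from y",np.degrees(np.arctan2(-y[0],y[1])),"yaw from x",np.degrees(np.arctan2(x[1],x[0])))
yaw=np.arctan2(-y[0]*1+0, y[1]);
# corners
for k,a in {"c1":(148,288),"c2":(312,540),"c3":(530,445)}.items(): print(k,onz(cs,S(*a),.010)[0])
# bar ends and cassette top
X,e=tri([cs,cd],[S(179,136),D(245,75)]);print("bar end far",X,e)
X2,e=tri([cs,cd],[S(232,202),D(262,138)]);print("bar end near",X2,e,(X+X2)/2)
R2=R.from_euler("z",yaw).as_matrix()
def W(p): return np.array([c[0],c[1],0])+R2@np.array(p)
for n,p in dict(well=(-.03,-.075,.055),grip=(-.03,-.075,.09),ctop=(-.03,-.075,.115),hinge=(.06,0,.098)).items():
    w=W(p);print(n,w,"S",(proj(cs,w)[0]-[210,180])*3,"D",(proj(cd,w)[0]-[200,180])*3)
b=R2.T@((X+X2)/2-np.array([c[0],c[1],0]));print("bar in press",b)
```

```text
A(front,+y) tri [ 0.4877 -0.1531  0.0098] [np.float64(0.0021489792001317815), np.float64(0.0021489792001316327)] scene [ 0.4879 -0.155   0.014 ] side [ 0.4847 -0.1612  0.014 ]
B(front,-y) tri [ 0.461  -0.3799  0.013 ] [np.float64(0.001764115946650541), np.float64(0.0017641159466506506)] scene [ 0.4623 -0.3793  0.014 ] side [ 0.4592 -0.3824  0.014 ]
C(back,-y) tri [ 0.5954 -0.3977  0.0138] [np.float64(0.0021335857622366166), np.float64(0.002133585762236685)] scene [ 0.5976 -0.3963  0.014 ] side [ 0.5932 -0.3999  0.014 ]
centre [ 0.5408 -0.2781  0.014 ] len AB 0.2242092836828992 BC 0.13575584009304675
yaw from y -6.543645258661424 yaw from x -7.310132480806898
c1 [ 0.4789 -0.1461  0.01  ]
c2 [ 0.4511 -0.3891  0.01  ]
c3 [ 0.605  -0.4095  0.01  ]
bar end far [ 0.5014 -0.1673  0.1466] [np.float64(0.0026508748024728565), np.float64(0.002650874802472867)]
bar end near [ 0.4923 -0.2455  0.1509] [np.float64(0.002254809297668385), np.float64(0.0022548092976685014)] [ 0.4968 -0.2064  0.1488]
well [ 0.5025 -0.3492  0.055 ] S [342.6208 409.3883] D [329.3437 367.5069]
grip [ 0.5025 -0.3492  0.09  ] S [343.1246 370.2076] D [329.105  319.8047]
ctop [ 0.5025 -0.3492  0.115 ] S [343.5013 340.8579] D [328.932  284.5808]
hinge [ 0.6004 -0.2849  0.098 ] S [408.3412 235.9204] D [457.216  214.6252]
bar in press [-0.0519  0.0662  0.1488]
```

```bash
cat >> h.py <<'E'
def move_to(xyz,yawdeg,steps=None):
    """shift (mm) and turn (deg) in tool axes; yawdeg: direction of tool y in the world, tool z down"""
    s=bot.read_state();R0=R.from_rotvec(s["tcp_rot"]).as_matrix()
    y=np.array([np.cos(np.radians(yawdeg)),np.sin(np.radians(yawdeg)),0]);z=np.array([0,0,-1.]);x=np.cross(y,z)
    Rt=np.c_[x,y,z]; d=R0.T@(np.array(xyz)-s["tool_pos"])*1000
    rv=np.degrees(R.from_matrix(R0.T@Rt).as_rotvec())
    print("t",s["time"],"pos",s["tool_pos"].round(4),"shift",d.round(1),"turn",rv.round(2),"F",s["wrist_force"].round(1),"w",round(s["width"],3))
E
python3 - <<'E'
from h import *
np.set_printoptions(precision=3,suppress=True)
for n,L in {"scene":[(90,340),(150,390),(265,350),(255,440),(402,170),(420,250),(400,262),(240,208),(282,200),(235,290),(410,392)],"side":[(90,260),(215,300),(200,380)]}.items():
    d=np.load(f"pics/{n}0.npy");c=cam(n)
    for u,v in L: print(n,u,v,depthpts(c,(u,v),d[v,u])[0])
move_to((0.50,-0.31,0.32),-7)
E
```

```text
scene 90 340 [ 0.14  -0.286  0.185]
scene 150 390 [ 0.182 -0.412  0.184]
scene 265 350 [ 0.335 -0.442  0.185]
scene 255 440 [ 0.275 -0.503  0.095]
scene 402 170 [ 1.873  0.795 -0.696]
scene 420 250 [ 0.72  -0.362  0.114]
scene 400 262 [ 0.693 -0.34   0.081]
scene 240 208 [ 0.51  -0.023  0.101]
scene 282 200 [ 0.629 -0.002  0.061]
scene 235 290 [ 0.164 -0.809  0.715]
scene 410 392 [ 0.535 -0.546  0.03 ]
side 90 260 [ 0.164 -0.3    0.181]
side 215 300 [ 0.336 -0.446  0.179]
side 200 380 [ 0.297 -0.478  0.06 ]
t 0.15 pos [0.284 0.612 0.23 ] shift [-584.  -745.2  -88.5] turn [-0.09  0.06 72.09] F [-0.4 -0.2  0.7] w 1.0
```

arm_command:
  targets: "-25 -32 -4 0 0 3 1;-50 -64 -8 0 0 6 1;-75 -96 -12 0 0 9 1;-100 -128 -16 0 0 12 1;-125 -160 -20 0 0 15 1;-150 -192 -24 0 0 18 1;-175 -224 -28 0 0 21 1;-200 -256 -32 0 0 24 1;-225 -288 -36 0 0 27 1;-250 -320 -40 0 0 30 1"

```text
time: 0.98
tool_pos: [0.3759, 0.2148, 0.2713]
tcp_rot: [1.451, 2.786, 0.0]
wrist_force: [0.0, -0.6, 1.0]
width: 0.998
```

```bash
python3 -c "
from h import *
move_to((0.50,-0.31,0.32),-7)"
```

```text
t 0.9833 pos [0.3759 0.2148 0.2713] shift [-501.1 -199.2  -48.7] turn [1.000e-02 0.000e+00 4.198e+01] F [ 0.  -0.6  1. ] w 0.998
```

arm_command:
  targets: "-37 -15 -4 0 0 3 1;-74 -30 -8 0 0 6 1;-111 -45 -12 0 0 9 1;-148 -60 -15 0 0 12 1;-185 -75 -19 0 0 15 1;-222 -90 -22 0 0 18 1;-259 -105 -26 0 0 21 1;-296 -120 -30 0 0 24 1;-333 -135 -33 0 0 27 1;-370 -150 -36 0 0 30 1"

```text
time: 1.82
tool_pos: [0.466, -0.1744, 0.3074]
tcp_rot: [2.124, 2.314, 0.0]
wrist_force: [0.7, 0.5, 1.0]
width: 0.999
```

```bash
python3 -c "
from h import *
move_to((0.50,-0.31,0.32),-7)"
```

```text
t 1.8167 pos [ 0.466  -0.1744  0.3074] shift [-138.    22.3  -12.6] turn [ 1.000e-02 -0.000e+00  1.191e+01] F [0.7 0.5 1. ] w 0.999
```

arm_command:
  targets: "-35 5 -3 0 0 3 1;-70 11 -6 0 0 6 1;-105 16 -9 0 0 9 1;-138 22 -13 0 0 12 1;-138 22 -13 0 0 12 1;-138 22 -13 0 0 12 1;-138 22 -13 0 0 12 1"

```text
time: 2.4
tool_pos: [0.5, -0.3073, 0.3196]
tcp_rot: [-2.35, -2.082, -0.0]
wrist_force: [-0.1, -0.5, 0.0]
width: 1.001
```

```bash
python3 -c "
from h import *
move_to((0.50,-0.31,0.32),-7)
s=bot.read_state()
im,d=bot.read_camera('wrist');cv2.imwrite('pics/w1.png',im);np.save('pics/w1.npy',d)
import pickle;pickle.dump(s,open('pics/w1.pkl','wb'))
"
```

```text
t 2.4 pos [ 0.5    -0.3073  0.3196] shift [-2.7  0.4 -0.4] turn [-0.08 -0.08  0.09] F [-0.1 -0.5  0. ] w 1.001
```

View pics/w1.png

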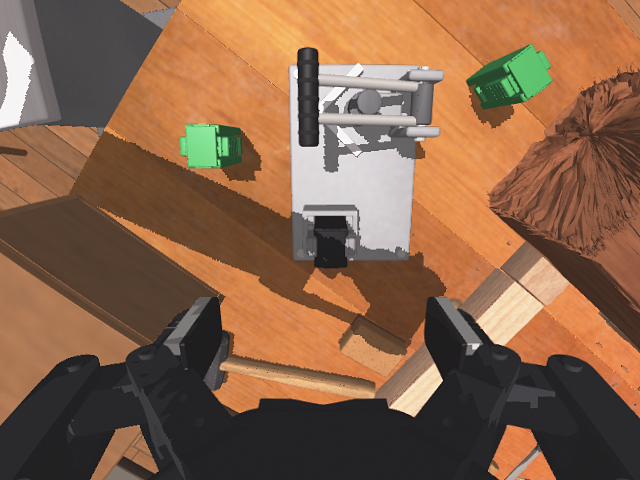

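```bash
python3 -c "
import cv2
a=cv2.imread('pics/w1.png')[40:280,270:460];cv2.imwrite('pics/w1c.png',cv2.resize(a,None,fx=2.5,fy=2.5,interpolation=cv2.INTER_CUBIC))
a=cv2.imread('pics/w1.png')[195:275,285:365];cv2.imwrite('pics/w1d.png',cv2.resize(a,None,fx=7,fy=7,interpolation=cv2.INTER_CUBIC))
"
```

```text
(no output)
```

View pics/w1c.png

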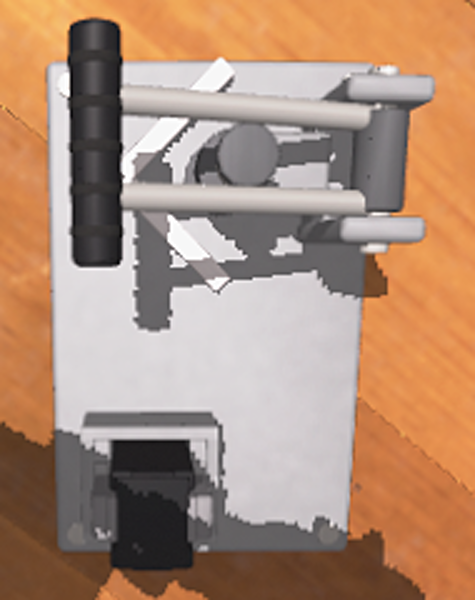

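View pics/w1d.png

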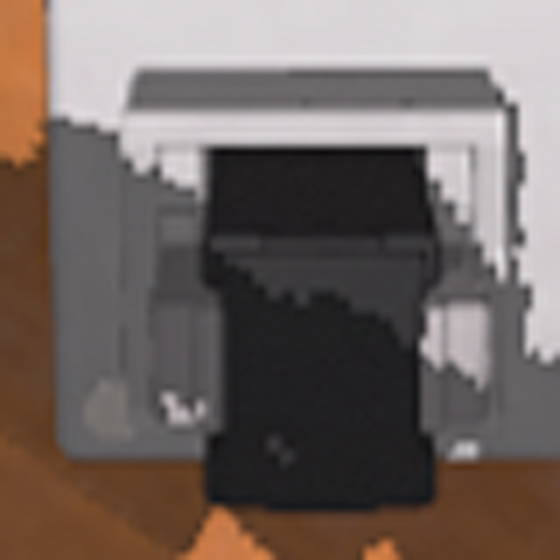

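Run:
```python
from h import *
import pickle
np.set_printoptions(precision=4,suppress=True)
s=pickle.load(open('pics/w1.pkl','rb'));c=cam("wrist",s)
C=lambda u,v:(270+(u+.5)/2.5-.5,40+(v+.5)/2.5-.5)
D=lambda u,v:(285+(u+.5)/7-.5,195+(v+.5)/7-.5)
a=onz(c,C(48,63),.012)[0];b=onz(c,C(58,551),.012)[0];e=onz(c,C(347,550),.012)[0]
print(a,b,e,np.linalg.norm(a-b),np.linalg.norm(e-b),"centre",(a+e)/2)
y=a-b;x=e-b;print("yaw",np.degrees(np.arctan2(-y[0],y[1])),np.degrees(np.arctan2(x[1],x[0])))
ct=[onz(c,D(*p),.115)[0] for p in [(203,245),(440,245),(205,505),(435,505)]]
print("cass top",*ct,np.mean(ct,0))
x=ct[1]-ct[0]+ct[3]-ct[2];print("cass yaw",np.degrees(np.arctan2(x[1],x[0])))
b1=onz(c,C(95,20),.15)[0];b2=onz(c,C(97,266),.15)[0];print("bar",b1,b2,(b1+b2)/2,np.linalg.norm(b1-b2))
ws=[onz(c,D(*p),.055)[0] for p in [(122,110),(508,110)]];print("well far edge",ws,np.linalg.norm(ws[0]-ws[1]))
# depth check
d=np.load("pics/w1.npy")
for n,(u,v) in dict(casstop=(331,250),bar=(308,95),plate=(385,210),bench=(270,130)).items():
    print(n,depthpts(c,(u,v),d[v,u])[0])
```

```text
[ 0.4777 -0.1455  0.012 ] [ 0.4476 -0.3904  0.012 ] [ 0.6054 -0.4089  0.012 ] 0.24666511992272358 0.15894735251877642 centre [ 0.5416 -0.2772  0.012 ]
yaw -7.020049915210201 -6.687786634398043
cass top [ 0.4875 -0.325   0.115 ] [ 0.5221 -0.3292  0.115 ] [ 0.4826 -0.3655  0.115 ] [ 0.5173 -0.3697  0.115 ] [ 0.5024 -0.3474  0.115 ]
cass yaw -6.869858453066238
bar [ 0.5043 -0.1626  0.15  ] [ 0.4947 -0.2412  0.15  ] [ 0.4995 -0.2019  0.15  ] 0.07918709455120178
well far edge [array([ 0.4732, -0.3149,  0.055 ]), array([ 0.5384, -0.3228,  0.055 ])] 0.06569076689437792
casstop [ 0.5028 -0.3492  0.115 ]
bar [ 0.4999 -0.1998  0.1531]
plate [ 0.578  -0.3355  0.0131]
bench [ 0.4417 -0.2167 -0.0016]
```

```bash
python3 -c "
from h import *
move_to((0.499,-0.203,0.19),-6.9)"
```

```text
t 2.45 pos [ 0.5    -0.3068  0.3198] shift [102.8 -13.2 129.9] turn [-0.06 -0.06  0.04] F [-0.2  0.4  0.3] w 1.002
```

arm_command:
  targets: "35 -4 20 0 0 0 0;70 -8 50 0 0 0 0;103 -13 85 0 0 0 0;103 -13 110 0 0 0 0;103 -13 130 0 0 0 0;103 -13 130 0 0 0 0;103 -13 130 0 0 0 0;103 -13 130 0 0 0 0"
  newtons: 40

```text
time: 3.12
tool_pos: [0.5008, -0.2039, 0.1922]
tcp_rot: [2.348, 2.083, 0.002]
wrist_force: [0.8, -0.9, -0.2]
width: -0.002
```

```bash
python3 -c "
from h import *
move_to((0.499,-0.203,0.154),-6.9)
im,d=bot.read_camera('side');cv2.imwrite('pics/s2.png',cv2.resize(im[100:360,180:440],None,fx=2.3,fy=2.3))
"
```

```text
t 3.1167 pos [ 0.5008 -0.2039  0.1922] shift [ 0.7 -2.  38.2] turn [0.14 0.05 0.04] F [ 0.8 -0.9 -0.2] w -0.002
```

View pics/s2.png

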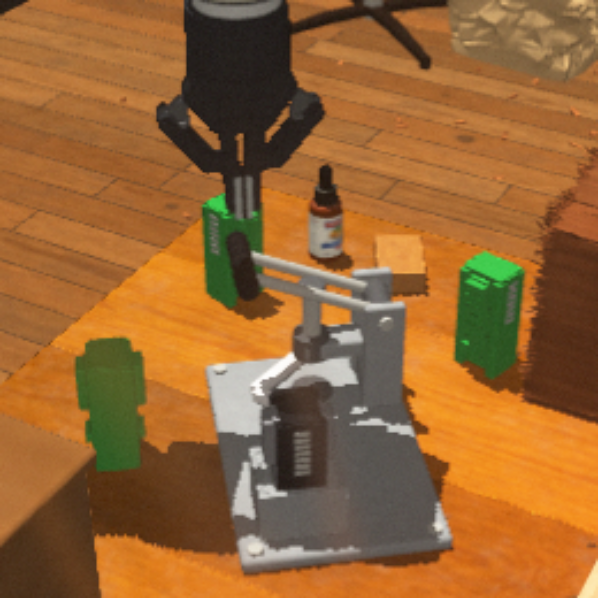

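arm_command:
  targets: "0 -2 12 0 0 0 0;0 -4 25 0 0 0 0;0 -4 38 0 0 0 0;0 -5 48 0 0 0 0;0 -6 60 0 0 0 0;0 -6 72 0 0 0 0;0 -6 84 0 0 0 0;0 -5 96 0 0 0 0;0 -5 108 0 0 0 0;0 -4 115 0 0 0 0"

```text
time: 4.0
tool_pos: [0.4963, -0.2039, 0.0747]
tcp_rot: [2.351, 2.082, 0.001]
wrist_force: [-2.5, 0.5, 7.1]
width: -0.001
```

```bash
python3 -c "
from h import *
move_to((0.499,-0.203,0.066),-6.9)
"
```

```text
t 4.0 pos [ 0.4963 -0.2039  0.0747] shift [1.2 2.6 8.7] turn [ 0.05  0.01 -0.04] F [-2.5  0.5  7.1] w -0.001
```

arm_command:
  targets: "0 0 2 0 0 0 0;0 0 4 0 0 0 0;0 0 6 0 0 0 0;0 0 8 0 0 0 0;0 0 8 0 0 0 0;0 0 8 0 0 0 0"

```text
time: 4.5
tool_pos: [0.4976, -0.2041, 0.0684]
tcp_rot: [2.35, 2.081, 0.003]
wrist_force: [0.0, 1.2, 7.1]
width: -0.002
```

arm_command:
  targets: "0 0 2 0 0 0 0;0 0 4 0 0 0 0;0 0 4 0 0 0 0;0 0 4 0 0 0 0"

```text
time: 4.83
tool_pos: [0.4984, -0.2042, 0.0656]
tcp_rot: [2.349, 2.08, 0.004]
wrist_force: [-1.2, 2.9, 13.0]
width: 0.0
```

arm_command:
  targets: "0 0 2 0 0 0 0;0 0 4 0 0 0 0;0 0 4 0 0 0 0;0 0 4 0 0 0 0"

```text
time: 5.17
tool_pos: [0.4986, -0.2044, 0.0652]
tcp_rot: [2.349, 2.08, 0.004]
wrist_force: [-9.7, 6.9, 35.9]
width: 0.006
```

```bash
python3 -c "
from h import *
im,d=bot.read_camera('side');cv2.imwrite('pics/s3.png',cv2.resize(im[100:360,180:440],None,fx=2.3,fy=2.3))
print(bot.read_state()['tool_pos'],bot.read_state()['wrist_force'])
"
```

```text
[ 0.49858649 -0.20433372  0.06515777] [-10.13025469   6.91648267  35.34545266]
```

View pics/s3.png

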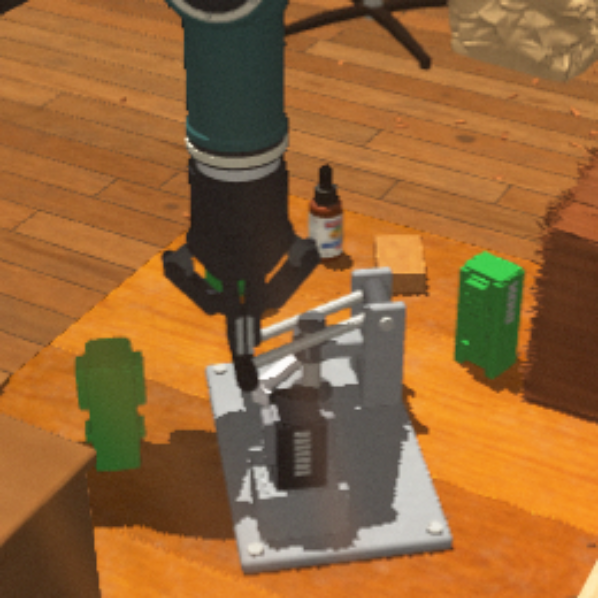

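The lever is at its stop: the arms slope down, the bar is at about (247,378) and the force has risen sharply. I'll lift off now so that it springs back.

arm_command:
  targets: "0 -1 -12 0 0 0 0;0 -3 -24 0 0 0 0;0 -4 -36 0 0 0 0;0 -4 -48 0 0 0 0;0 -3 -60 0 0 0 0;0 -2 -72 0 0 0 0;0 0 -84 0 0 0 0;0 0 -104 0 0 0 0;0 0 -130 0 0 0 0;0 0 -160 0 0 0 0"

```text
time: 6.05
tool_pos: [0.4935, -0.2026, 0.2178]
tcp_rot: [-2.347, -2.079, 0.005]
wrist_force: [0.1, 0.7, -0.4]
width: -0.003
```

```bash
python3 -c "
from h import *
im,d=bot.read_camera('side');cv2.imwrite('pics/s4.png',cv2.resize(im[100:360,180:440],None,fx=2.3,fy=2.3))
move_to((0.5025,-0.348,0.25),-6.9)
"
```

```text
t 6.1 pos [ 0.4976 -0.2044  0.2259] shift [-142.    22.3  -23.8] turn [ 0.27  0.11 -0.01] F [ 1.8 -1.1  3.6] w -0.002
```

View pics/s4.png

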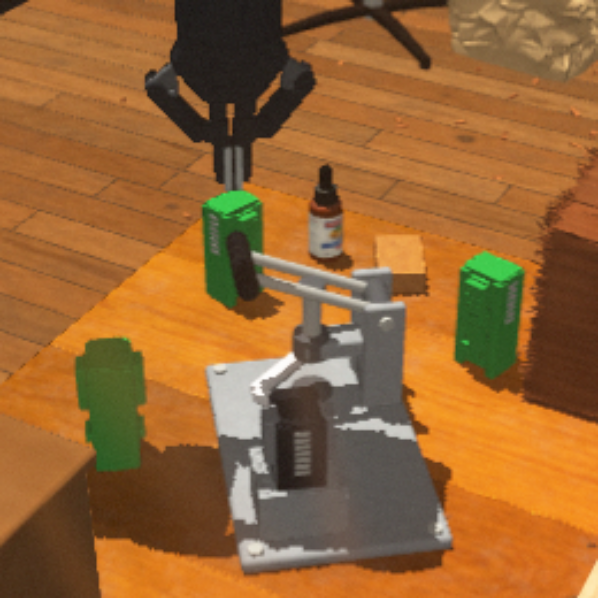

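The lever is back at rest: the bar is at (242,265), as before. There are four cassette-shaped things. Three are green, at scene (251,222), (363,230) and (236,305). The black one in the well is at scene (322,305) and wrist (331,248), and it's the one meant, as the enlarged crop w1d confirmed.

arm_command:
  targets: "-35 5 -10 0 0 0 1;-70 11 -20 0 0 0 1;-105 16 -24 0 0 0 1;-142 22 -24 0 0 0 1;-142 22 -24 0 0 0 1;-142 22 -24 0 0 0 1;-142 22 -24 0 0 0 1"

```text
time: 6.68
tool_pos: [0.4997, -0.3465, 0.2419]
tcp_rot: [-2.349, -2.08, 0.001]
wrist_force: [-0.4, 0.6, 0.1]
width: 0.973
```

```bash
python3 -c "
from h import *
move_to((0.5025,-0.348,0.14),-6.9)
s=bot.read_state()
im,d=bot.read_camera('wrist');cv2.imwrite('pics/w5.png',im)
c=cam('wrist',s)
for p in [(.5025,-.348,.115)]:print(proj(c,p))
"
```

```text
t 6.6833 pos [ 0.4997 -0.3465  0.2419] shift [ -1.4   3.2 101.9] turn [-0.17 -0.12 -0.06] F [-0.4  0.6  0.1] w 0.973
[[327.45385572 232.06942331]]
```

View pics/w5.png

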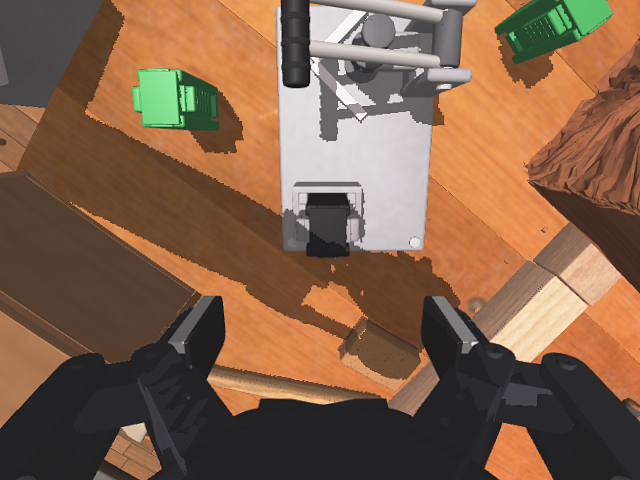

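arm_command:
  targets: "-1 2 25 0 0 0 1;-1 2 50 0 0 0 1;-1 2 75 0 0 0 1;-1 2 100 0 0 0 1;-1 2 100 0 0 0 1;-1 2 100 0 0 0 1;-1 2 100 0 0 0 1;-1 2 100 0 0 0 1"

```text
time: 7.4
tool_pos: [0.5039, -0.3488, 0.1457]
tcp_rot: [2.348, 2.082, 0.001]
wrist_force: [1.0, 0.3, 0.5]
width: 1.001
```

```bash
python3 -c "
from h import *
move_to((0.5025,-0.348,0.068),-6.9)
s=bot.read_state()
im,d=bot.read_camera('wrist');cv2.imwrite('pics/w6.png',im)
c=cam('wrist',s)
for p in [(.5025,-.348,.115)]:print(proj(c,p))
"
```

```text
t 7.4 pos [ 0.5039 -0.3488  0.1457] shift [ 0.8 -1.7 77.7] turn [0.18 0.1  0.03] F [1.  0.3 0.5] w 1.001
[[320.4579472  274.35648295]]
```

View pics/w6.png

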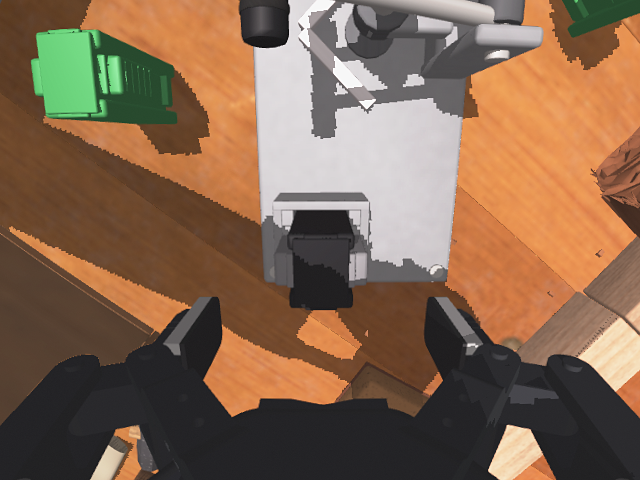

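arm_command:
  targets: "0 -1 20 0 0 0 1;0 -1 40 0 0 0 1;0 -1 58 0 0 0 1;0 -1 72 0 0 0 1;0 -1 78 0 0 0 1;0 -1 78 0 0 0 1;0 -1 78 0 0 0 1;0 -1 78 0 0 0 1"

```text
time: 8.12
tool_pos: [0.5027, -0.3491, 0.0671]
tcp_rot: [2.349, 2.082, 0.001]
wrist_force: [-0.5, -0.1, -0.2]
width: 1.001
```

```bash
python3 -c "
from h import *
move_to((0.5025,-0.348,0.068),-6.9)
im,d=bot.read_camera('side');cv2.imwrite('pics/s7.png',cv2.resize(im[130:350,200:420],None,fx=2.7,fy=2.7))
im,d=bot.read_camera('wrist');cv2.imwrite('pics/w7.png',im)
"
```

```text
t 8.1167 pos [ 0.5027 -0.3491  0.0671] shift [ 1.1 -0.3 -0.9] turn [ 0.15  0.08 -0.01] F [-0.5 -0.1 -0.2] w 1.001
```

View pics/s7.png

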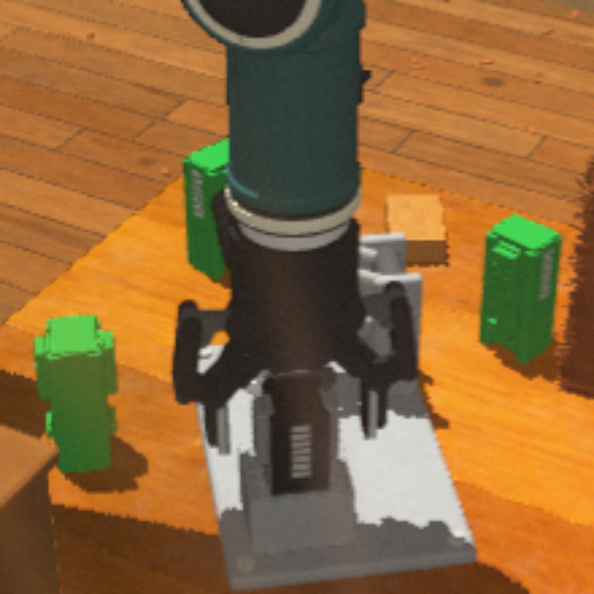

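View pics/w7.png

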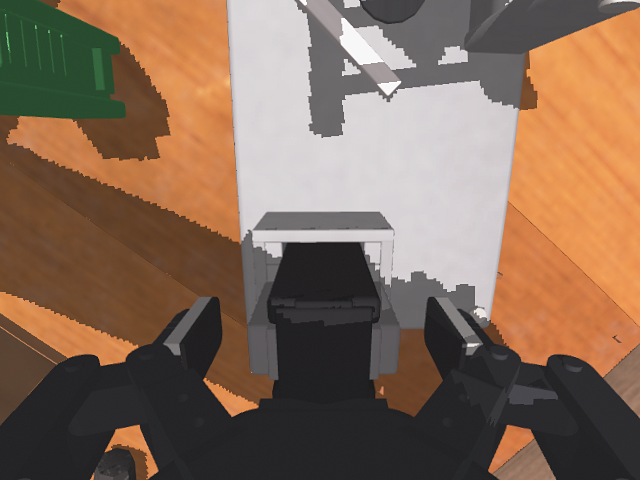

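The fingers straddle the catches and the cassette is centred: pads at columns 220 and 425, cassette at column 322. Closing now.

arm_command:
  targets: "0 0 0 0 0 0 0.3;0 0 0 0 0 0 0.3;0 0 0 0 0 0 0.3;0 0 0 0 0 0 0.3;0 0 0 0 0 0 0.3;0 0 0 0 0 0 0.3;0 0 0 0 0 0 0.3;0 0 0 0 0 0 0.3;0 0 0 0 0 0 0.3;0 0 0 0 0 0 0.3"
  newtons: 40

```text
time: 9.05
tool_pos: [0.503, -0.3491, 0.0672]
tcp_rot: [2.349, 2.081, 0.002]
wrist_force: [0.2, 0.5, 6.0]
width: 0.435
```

```bash
python3 -c "
from h import *
move_to((0.5025,-0.348,0.068),-6.9)
im,d=bot.read_camera('side');cv2.imwrite('pics/s8.png',cv2.resize(im[130:350,200:420],None,fx=2.7,fy=2.7))
im,d=bot.read_camera('wrist');cv2.imwrite('pics/w8.png',im)
"
```

```text
t 9.05 pos [ 0.503  -0.3491  0.0672] shift [ 1.1 -0.7 -0.8] turn [ 0.19  0.09 -0.02] F [0.2 0.5 6. ] w 0.435
```

View pics/s8.png

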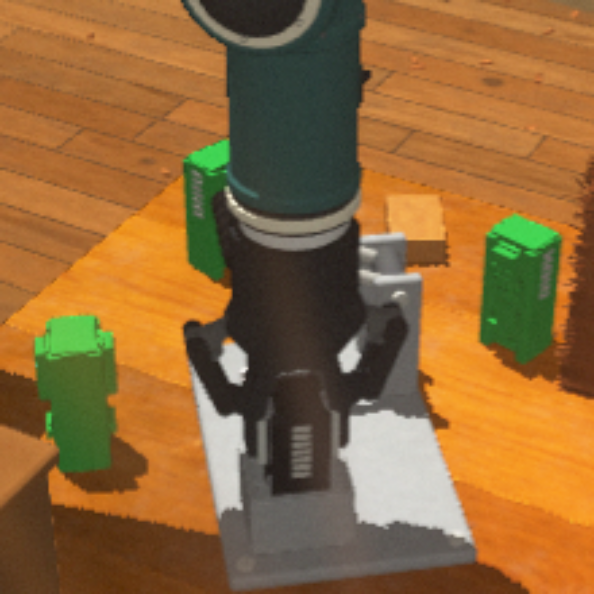

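View pics/w8.png

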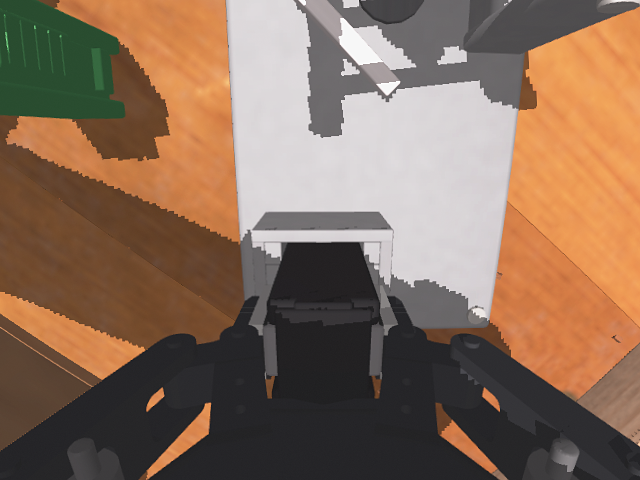

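arm_command:
  targets: "0 0 -2 0 0 0 0.3;0 0 -4 0 0 0 0.3;0 0 -7 0 0 0 0.3;0 0 -10 0 0 0 0.3;0 0 -13 0 0 0 0.3;0 0 -16 0 0 0 0.3;0 0 -18 0 0 0 0.3;0 0 -20 0 0 0 0.3;0 0 -20 0 0 0 0.3"

```text
time: 9.9
tool_pos: [0.5016, -0.3484, 0.0858]
tcp_rot: [2.351, 2.083, -0.0]
wrist_force: [1.3, 0.2, -1.0]
width: 0.44
```

```bash
python3 -c "
from h import *
move_to((0.5025,-0.348,0.208),-6.9)
im,d=bot.read_camera('side');cv2.imwrite('pics/s9.png',cv2.resize(im[130:350,200:420],None,fx=2.7,fy=2.7))
im,d=bot.read_camera('wrist');cv2.imwrite('pics/w9.png',im)
"
```

```text
t 9.9 pos [ 0.5016 -0.3484  0.0858] shift [   0.4    0.9 -122.2] turn [ 0.01  0.01 -0.01] F [ 1.3  0.2 -1. ] w 0.44
```

View pics/s9.png

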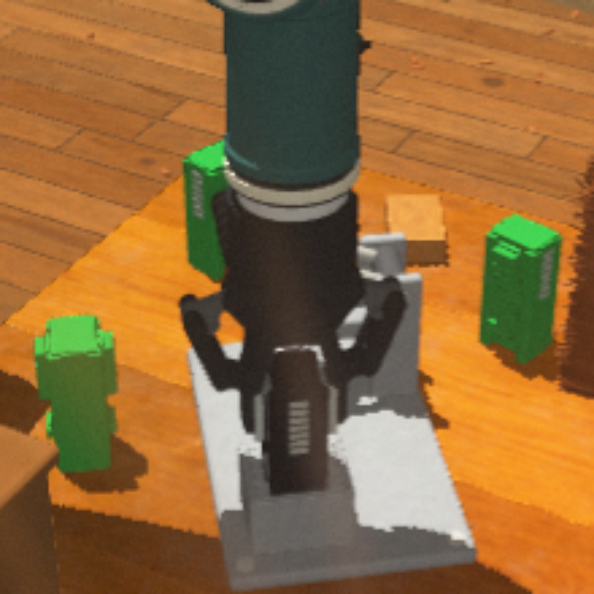

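View pics/w9.png

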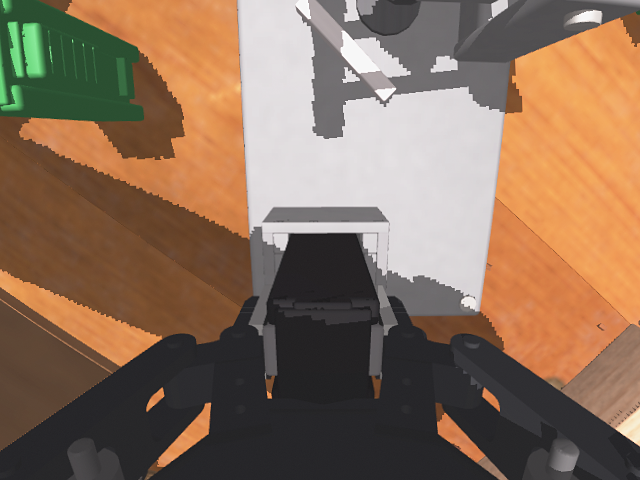

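The cassette is rising with the fingers and hasn't slipped: it sits at the same place in the wrist picture. I'll keep lifting.

arm_command:
  targets: "0 0 -8 0 0 0 0.3;0 0 -20 0 0 0 0.3;0 0 -34 0 0 0 0.3;0 0 -48 0 0 0 0.3;0 0 -62 0 0 0 0.3;0 0 -76 0 0 0 0.3;0 0 -90 0 0 0 0.3;0 0 -104 0 0 0 0.3;0 0 -114 0 0 0 0.3;0 0 -121 0 0 0 0.3"

```text
time: 10.83
tool_pos: [0.5013, -0.3485, 0.2079]
tcp_rot: [2.351, 2.083, -0.0]
wrist_force: [0.2, 0.3, -1.5]
width: 0.436
```

arm_command:
  targets: "0 0 0 0 0 0 0.3;0 0 0 0 0 0 0.3;0 0 0 0 0 0 0.3;0 0 0 0 0 0 0.3;0 0 0 0 0 0 0.3;0 0 0 0 0 0 0.3"

```text
time: 11.33
tool_pos: [0.5011, -0.348, 0.2054]
tcp_rot: [-2.35, -2.083, 0.001]
wrist_force: [-0.2, -0.0, -1.0]
width: 0.434
```

```bash
python3 -c "
from h import *
move_to((0.5025,-0.348,0.208),-6.9)
im,d=bot.read_camera('side');cv2.imwrite('pics/s10.png',cv2.resize(im[130:350,200:420],None,fx=2.7,fy=2.7));np.save('pics/s10.npy',d);cv2.imwrite('pics/s10f.png',im)
im,d=bot.read_camera('scene');cv2.imwrite('pics/c10.png',cv2.resize(im[130:390,190:450],None,fx=2.3,fy=2.3))
im,d=bot.read_camera('wrist');cv2.imwrite('pics/w10.png',im)
s=bot.read_state();print(s['time'],s['tool_pos'],s['width'],s['wrist_force'],abs(s['joint_vel']).max())
"
```

```text
t 11.3333 pos [ 0.5011 -0.348   0.2054] shift [ 0.1  1.4 -2.6] turn [-0.08 -0.04 -0.01] F [-0.2 -0.  -1. ] w 0.434
11.4833 [ 0.5014109  -0.34817744  0.20595519] 0.43418757562490856 [-0.70102405 -0.96221845 -1.02130324] 0.003929371147804625
```

View pics/s10.png

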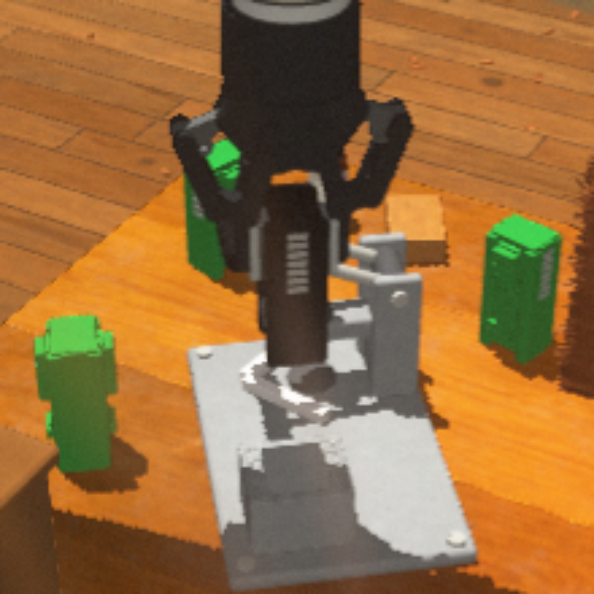

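View pics/c10.png

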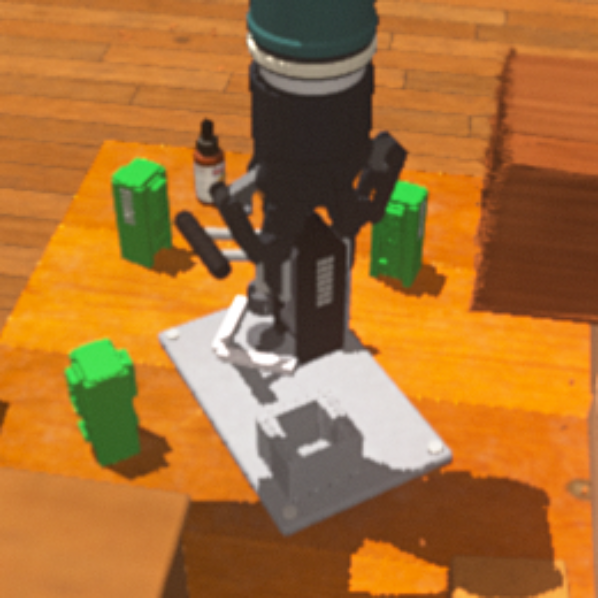

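View pics/w10.png

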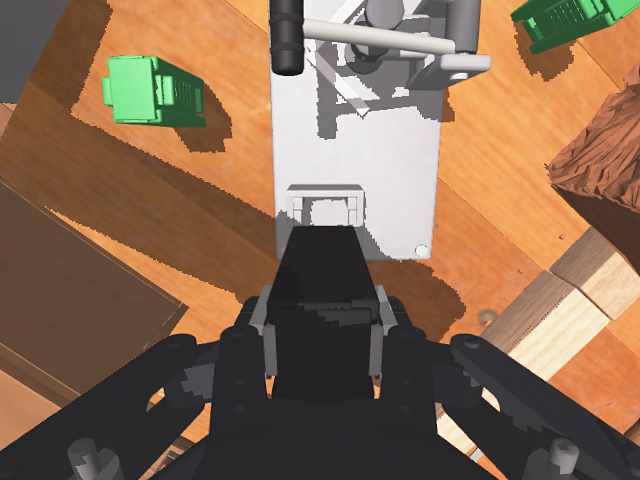

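Run:
```python
from h import *
np.set_printoptions(precision=4,suppress=True)
cs,cd=cam("scene"),cam("side")
S=lambda u,v:(190+(u+.5)/2.3-.5,130+(v+.5)/2.3-.5)
D=lambda u,v:(200+(u+.5)/2.7-.5,130+(v+.5)/2.7-.5)
for n,a,b in [("-x-y foot",(298,362),(267,363)),("+x-y foot",(348,345),(326,366))]:
    print(n,*tri([cs,cd],[S(*a),D(*b)]))
for p in [(.4815,-.3675,.155),(.5172,-.3718,.155),(.4815,-.3675,.256),(.5172,-.3718,.256)]:
    print(p,"scene",(proj(cs,p)[0]+.5-[190,130])*2.3,"side",(proj(cd,p)[0]+.5-[200,130])*2.7)
move_to((.5025,-.348,.208),-6.9)
```

```text
-x-y foot [ 0.4813 -0.3625  0.1529] [np.float64(0.0013938988219651277), np.float64(0.0013938988219651537)]
+x-y foot [ 0.5159 -0.3743  0.1553] [np.float64(0.004642811546810289), np.float64(0.0046428115468101)]
(0.4815, -0.3675, 0.155) scene [302.1141 366.2002] side [271.388  363.4935]
(0.5172, -0.3718, 0.155) scene [345.7862 349.178 ] side [331.5945 357.4497]
(0.4815, -0.3675, 0.256) scene [302.7059 257.5779] side [269.1367 217.9525]
(0.5172, -0.3718, 0.256) scene [350.3527 240.9716] side [333.0093 212.3666]
t 11.4833 pos [ 0.5014 -0.3482  0.206 ] shift [ 0.3  1.1 -2. ] turn [-0.03 -0.02 -0.01] F [-0.7 -1.  -1. ] w 0.434
```

The foot triangulates to z ≈ 0.154 m, about 99 mm above the rim. The cassette sits in the gripper as it did when seated, the arm is still, and the lever is up. Handing in.

```bash
python3 -c "
from workcell import bot
print(bot.finish_job())"
```

```text
the job is handed in; nothing more can be done
None
```

I pressed the lever to its stop, let it spring back, then drew the black cassette out of the well. The arm is holding it about 10 cm above the rim, and I handed the job in at about 11.5 s.

- **Lever:** It went down to the stop with the fingertips at z = 65 mm and a final push of about 36 N. After I lifted off, the side picture showed the bar back at its rest position. I did not look separately for a wedge under the ram.
- **Cassette:** I squeezed both catches with a 40 N grip and drew it straight up 139 mm. I did not touch the three green look-alikes or the loose things on the bench.
- **Last checks:**
  - The two foot corners I could see came out at z = 0.153 and 0.155 m, about 99 mm above the rim. The two views disagreed by up to 5 mm at one corner.
  - The cassette sits in the gripper as it did when seated, so it has not slipped or tilted, and the arm was still.
  - The gripper opening read 0.434 and held steady. That would be about 37 mm on a linear scale, against the 42 mm expected over both pressed pads. I put this down to the scale not being linear, because the cassette came free and stayed held.

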